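# Release the truffle tray and trap it

### The arm

A 6-joint arm with a two-finger parallel gripper is mounted at the origin on the work surface. World frame = base frame: x ahead of the robot, y to its left, z up, the work surface at z = 0. Lengths are in m, angles in rad, forces in N, time in s.
With the tool pointing down it reaches from about 0.35 to 0.975 m from the base axis. Payload 4.9 kg.
Tool frame: the origin (TCP) lies at the very end of the fingers, on their centre line; the grasp point (between the pads) lies 19 mm behind it; z points along the fingers, y is the line along which they close (so a half turn about z gives the same grasp; the last joint's range is limited). The gripper opens to 85 mm and grips with 20 to 120 N. Pads are 22 mm wide; open, the fingers measure 114 mm over their backs; the gripper's body (76 mm by 85 mm) begins 54 mm behind the grasp point. The pads swing forward as they close: fully open they stand 13 mm farther back than shut.
Start: joints at [0.997, 0.053, 1.613, -0, 1.476, -0.119], TCP at [0.275, 0.561, 0.231] pointing down, gripper open.
Joint ranges: [-3.01, 3.01], [-1.01, 2.22], [0.06, 2.58], [-1.02, 4.17], [0.09, 2.62], [-3.14, 3.14]. Speed limits (rad/s): [2.57, 2.57, 3.14, 3.14, 3.14, 3.14].

### API

Orientations are given as a unit quaternion [w, x, y, z].
In Python, from plant import state, optics, ticket, nets gives the robot as it stands. The module is installed in compiled form; this text tells all that it offers.
- The arm moves only by the shell command python3 -m inch 'ROWS' [OPENING]. ROWS is JSON, a list of rows, each an object of numbers: "dx", "dy", "dz": the shift along the tool's x, y, z as a fraction of full scale; "rx", "ry", "rz": the turn, a rotation vector about the tool's x, y, z as a fraction of full scale. In form: [{"dx": .., "dy": .., "dz": .., "rx": .., "ry": .., "rz": ..}, ...]. A call has 1 to 5 rows; each row is the pose to reach, as a shift and turn from the pose commanded when the call began, along the tool's axes at that moment; what a row does not reach only later rows make up. Full scale, the value 1, is 0.8 m for a shift and 1.5 rad for a turn. A row lasts 1/10 s, in which the tool goes at most 50 mm and 8.59 degrees, less where a joint would pass 70% of its speed; a pose out of reach is approached as far as the arm can. A call with a number of a shift or a turn outside -1 to 1 is refused whole. A call with a gripper value outside its range is refused whole. OPENING is the opening, from -1 (shut) to 1 (fully open), set as the call begins (- or left out, the last holds). The fingers move at their own pace and stop on an object; the grip force is fixed at half the most. Time passes only in rows, so rows that repeat a pose let the fingers close. It gives the time, the measured TCP pose, the force, the opening and the grip force at its end, in the units of the state.
- state(): the state, without advancing time (a new reading comes with each control period).
- optics.grab_frame(name): name is "scene" or "side" or "wrist"; returns the picture (480x640x3 uint8, red, green, blue); there is no depth.
- optics.camera_info(name): a dict with "fx", "fy", "cx", "cy" (pixels), "R" (3x3) and "t" (3): a world point X has camera coordinates R X + t. Camera axes: x right, y down, z forward; pixel columns grow to the right and rows downward; lengths in m; the calibration is good to about 2 mm. A picture is of the moment at which its call begins: read the wrist's pose just before it. camera_info takes no time and is no camera call; for the wrist camera it gives the pose at the moment of the call.
- ticket.job_done(): hands the job in; it is judged then, once.
Trained networks look in the newest picture that a camera, given by its name, has taken for a name from the list of things; names that differ only in an ending like _2 or _b are one class to them, and where a whole thing is asked for, a point or a joint stands for the part that bears it (a point fixed in the world has none). Each returns a list of dicts, best first, with "confidence" (0 to 1); they miss things now and then, are a little off and sometimes report something else, mostly with a low value. They report only what shows in the picture. A call takes as long as a camera call.
- nets.boxes_of(camera, name): "bbox" ([centre column, centre row, width, height] in pixels, round what is visible of it).
- nets.outline_of(camera, name): "pixels" (480x640 bool, what is visible of it) and "bbox" ([centre column, centre row, width, height] in pixels, round what is visible of it).
The state is a dict: "time": time; "joint_pos": joint angles; "joint_vel": joint speeds; "joint_efforts": joint torques, N m; "tool_pos": TCP position; "tool_rot": TCP orientation; "contact_force": force on the tool from outside, world axes, zero at the start; "ft_torque": the same for the moment, N m; "gripper_width": opening from 0.0 (shut) to 1.0 (fully open); "grasp_force": force on a finger pad.
Only numpy, scipy, OpenCV 4.12 (cv2) and the standard library are available. Lean on these libraries where they do the work, as an engineer would, in place of code of your own. Each camera call takes 0.05 s, during which the arm holds its last target. There are 200 camera calls.

### The job

Press the truffle feeder's push key down with one finger so that its catch lets go, and stop the spring-driven tray with the other finger before it runs out to the end of its runway. Finish holding: the key still fully down under one finger and the tray resting part-way out against the other, with the truffle still in its cup so that it can be decorated. Only the key and the tray are touched: nothing is gripped or lifted, the truffle is not touched, and everything else stays where it is.

Things in the scene. Friction and masses are not known exactly. Their poses are not given: they have to be found in the camera images.
- feeder: Truffle feeder, fixed: steel base plate 225 (x) x 125 (y) x 12 mm, origin at the centre of its underside, z up. Runway at the -x end, its floor 12 mm high; the tray slides to -x along y = -22 mm between rails 22 mm high at y = -54 and +10 mm. The key is beside the runway at x -50, y +40 mm. Behind the key, at x +25 to +85 mm, y +28 to +56 mm, is a block 34 mm high.
- key_top (a point): Centre of the key cap's flat top, black, 30 (feeder x) x 34 mm (feeder y), 40 mm above the worktop when up, 32 mm when down; axes as the feeder's. Its grey housing, 38 x 42 mm, is 28 mm high. A finger on the key is level with the tray's front plate: the other finger, 30 to 80 mm from it along feeder -y (62 mm to the tray's centre line), stands in the tray's path.
- key (a joint): How far the key is pressed, 0 (up) to 0.008 m (fully down, hard stop). It is sprung, 2.4 N at the top to 5 N at the bottom, and comes up again if let go; the catch frees the tray at about 0.005 m and the key counts as down beyond that.
- tray_front (a point): Middle of the top edge of the tray's upright aluminium front plate, 52 mm above the worktop, on the plate's outer (-x) face; plate 56 mm wide (feeder y), 5 mm thick, lower edge 14 mm high. At home it lies at feeder x = +15 mm, 65 mm behind the key's centre; axes as the feeder's.
- tray (a joint): How far the tray is out along feeder -x: 0 home (caught), 0.11 m at the end of its runway. Once freed, a spring (2 N at home, 1.1 N at the end) drives it against a damper at 0.06 to 0.035 m/s, so it reaches the end in some 2 to 3 s unless stopped; a finger standing in front of the plate stops it easily.
- cover_top (a point): Centre of the top of the clear plastic cover over the home position of the tray, 70 mm high; it covers feeder x +18 to +112, y -57 to +13 mm. Axes as the feeder's.
- runway_end (a point): Top of the lip at the runway's -x end (feeder x -108, y -22 mm), 20 mm high, 69 mm wide.
- truffle_center (a point): Centre of the truffle, a loose dark brown ball 32 mm in diameter lying in the ring-shaped cup on the tray, 36 mm behind the tray's front face, its top 50 mm above the worktop; it rides with the tray and is left alone.
- tray_cup (a point): Where the truffle's centre belongs, above the tray's cup (moves with the tray).
- cutter: Bystander: steel ring cutter, 52 mm diameter, 35 mm high, near the feeder. Origin under its centre.
- praline_a: Bystander: domed praline, 32 mm diameter, 19 mm high, near the feeder. Origin under its centre.
- praline_b: Bystander: a second such praline, 32 mm diameter, 19 mm high. Origin under its centre.
- brush: Bystander: brush lying beside the feeder, 200 mm long, 42 mm wide, 20 mm high. Origin under its middle, x along its length.
- jar: Bystander: amber jar with a steel lid, 48 mm diameter, 65 mm high, behind the feeder. Origin under its centre.
- plate: Bystander: white plate, 200 mm diameter, 18 mm high, to the left. Origin under its centre.
- thermometer: Bystander: grey probe thermometer, body 150 x 36 x 24 mm with a probe 70 mm longer at +x, to the right. Origin under the body's centre.

How it is judged:
By the outcome, as a careful person would: the job done as asked, in the order asked, and still so for the second after the job is handed in, while the arm keeps its last pose, push and grip.
It also fails if it takes over 32 s, if anything falls off the work surface, if the arm or the gripper's body presses on something with over 40 N, if the wrist force passes 120 N, or if a joint passes its speed limit or range.

## Working session

There is one attempt and no reset: what is moved stays moved. The work goes in short steps, Python scripts to look and compute and a shell command to move; the robot and the scene stay as the last step left them, time stands still between calls to the robot, and variables do not carry over. Pictures are saved under pics/ and viewed, at most 10 in all, crops included, and the job is handed in when it is done.

```bash
mkdir -p pics
cat > h.py <<'E'
import numpy as np, cv2
from plant import state, optics, ticket, nets
def ray(ci,u,v,z):
    R=np.array(ci['R']);t=np.array(ci['t']);c=-R.T@t
    d=R.T@np.array([(u-ci['cx'])/ci['fx'],(v-ci['cy'])/ci['fy'],1]);return c+d*(z-c[2])/d[2]
def proj(ci,X):
    p=np.array(ci['R'])@np.array(X)+np.array(ci['t']);return [ci['fx']*p[0]/p[2]+ci['cx'],ci['fy']*p[1]/p[2]+ci['cy']]
E
python3 - <<'E'
from h import *
s=state();print(s['time'],s['tool_pos'],s['tool_rot'],s['gripper_width'],s['contact_force'])
for c in ['scene','side']:
    im=optics.grab_frame(c);cv2.imwrite(f'pics/{c}1.png',im[:,:,::-1]);ci=optics.camera_info(c)
    for n,z in [('key_top',.04),('tray_front',.033),('cover_top',.07),('feeder',.012),('truffle_center',.034),('jar',.065),('runway_end',.02)]:
        try:
            for r in nets.boxes_of(c,n)[:2]: print(c,n,round(r['confidence'],2),np.round(r['bbox']),ray(ci,*r['bbox'][:2],z).round(3))
        except Exception as e: print(n,e)
print(state()['time'])
E
```

```text
0.0 [0.27420119 0.56093842 0.23005771] [-3.49616591e-04  2.25452432e-01  9.74253618e-01 -9.83100112e-04] 1.0019570642859206 [ 0.09884183 -0.24969627  0.06500938]
scene key_top 0.7 [311. 260.  14.  22.] [ 0.545 -0.051  0.04 ]
scene cover_top 0.71 [314. 290. 103.  79.] [ 0.627 -0.149  0.07 ]
scene feeder 0.69 [315. 289. 100.  76.] [ 0.593 -0.1    0.012]
scene jar 0.67 [350. 318.  29.  34.] [ 0.729 -0.162  0.065]
scene runway_end 0.68 [314. 290. 100.  81.] [ 0.597 -0.11   0.02 ]
side key_top 0.49 [329. 233.  14.  16.] [ 0.538 -0.038  0.04 ]
side cover_top 0.54 [330. 196.  10.   5.] [ 0.549 -0.147  0.07 ]
side feeder 0.6 [318. 219.  87.  68.] [ 0.578 -0.109  0.012]
side jar 0.87 [274. 205.  13.  27.] [ 0.698 -0.099  0.065]
side runway_end 0.98 [318. 219.  90.  67.] [ 0.576 -0.101  0.02 ]
0.8
```

Run:
```python
import cv2,numpy as np
a=cv2.imread('pics/scene1.png')[215:365,220:420];b=cv2.imread('pics/side1.png')[150:300,220:420]
cv2.imwrite('pics/crop1.png',np.hstack([cv2.resize(a,(400,300)),cv2.resize(b,(400,300))]) if 0 else np.vstack([cv2.resize(a,(400,300),interpolation=2),cv2.resize(b,(400,300),interpolation=2)]))
```

```text
(no output)
```

View pics/crop1.png

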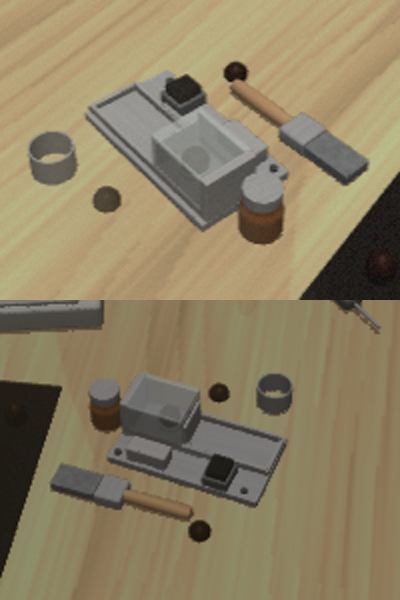

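View pics/scene1.png

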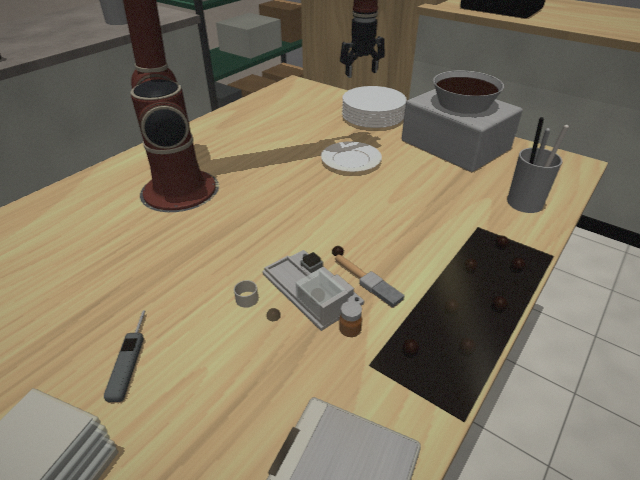

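The scene view shows the feeder at about (310,288), with its runway end (263,270) toward the robot and the black key at (311,260). The tray is under the cover. I'll work out the yaw from the plate corners.

Run:
```python
from h import *
A=optics.camera_info('scene');B=optics.camera_info('side')
a=[ray(A,*p,.012)[:2] for p in [(263.5,270),(322.5,329),(300,251.5)]]
b=[ray(B,*p,.012)[:2] for p in [(363,220),(348.5,251.5),(274,230)]]
print(np.round(a,3),np.round(b,3))
f=lambda v:np.degrees(np.arctan2(v[1],v[0]))
print(f(a[1]-a[0]),f(a[2]-a[0])-90,np.linalg.norm(a[1]-a[0]),np.linalg.norm(a[2]-a[0]))
print(f(b[2]-b[1]),f(b[1]-b[0])-90,np.linalg.norm(b[2]-b[1]),np.linalg.norm(b[1]-b[0]))
W=optics.camera_info('wrist');s=state()
from scipy.spatial.transform import Rotation as R
q=s['tool_rot'];T=R.from_quat(np.r_[q[1:],q[0]]).as_matrix();print(T.round(3),W['fx'])
Rc=np.array(W['R']);c=-Rc.T@W['t'];print('cam in tool',T.T@(c-s['tool_pos']),(T.T@Rc.T).round(3))
```

```text
[[ 0.455 -0.123]
 [ 0.675 -0.183]
 [ 0.483 -0.018]] [[ 0.451 -0.121]
 [ 0.479 -0.003]
 [ 0.694 -0.052]]
-15.289115928456884 -14.89844891153217 0.22827053381048304 0.10819023143318166
-12.842681127971305 -13.313513143264913 0.21991045063052694 0.12111461745005525
[[-0.898  0.439 -0.   ]
 [ 0.439  0.898 -0.   ]
 [ 0.    -0.    -1.   ]] 427.486494557617
cam in tool [ 0.07815353 -0.0015871  -0.14272031] [[ 0.001 -0.95  -0.311]
 [ 1.     0.001 -0.   ]
 [ 0.    -0.311  0.95 ]]
```

```bash
cat >> h.py <<'E'
from scipy.spatial.transform import Rotation as Ro
def todo(tx,ty,tz,yaw):  # yaw of tool y axis in world, deg
    s=state();q=s['tool_rot'];T=Ro.from_quat(np.r_[q[1:],q[0]]).as_matrix()
    d=T.T@(np.array([tx,ty,tz])-s['tool_pos'])
    y=np.radians(yaw);ya=np.array([np.cos(y),np.sin(y),0]);za=np.array([0,0,-1.]);G=np.c_[np.cross(ya,za),ya,za]
    r=Ro.from_matrix(T.T@G).as_rotvec()
    print('t',s['time'],'pos',s['tool_pos'].round(4),'d',(d/.8).round(4),'r',(r/1.5).round(4),'F',s['contact_force'].round(1),'w',round(s['gripper_width'],3))
E
R5='' ; python3 -m inch '[{"dx":-0.21,"dy":-0.188},{"dx":-0.21,"dy":-0.188},{"dx":-0.21,"dy":-0.188},{"dx":-0.21,"dy":-0.188},{"dx":-0.21,"dy":-0.188}]' 0.12
python3 -m inch '[{"dx":-0.21,"dy":-0.188},{"dx":-0.21,"dy":-0.188},{"dx":-0.21,"dy":-0.188},{"dx":-0.21,"dy":-0.188},{"dx":-0.21,"dy":-0.188}]'
python3 -c "
from h import *
todo(.5307,-.0672,.2,76)"
```

```text
t 0.8 pos [0.2746 0.5614 0.2313] d [-0.6328 -0.5653  0.0392] r [-0.     -0.     -0.1403] F [-0.1  0.1  0.5] w 1.002validation failed for argument at $[0]...
validation failed for argument at $[0]...
```

```bash
python3 -m inch '[{"dx":-0.21,"dy":-0.188,"dz":0,"rx":0,"ry":0,"rz":0},{"dx":-0.21,"dy":-0.188,"dz":0,"rx":0,"ry":0,"rz":0},{"dx":-0.21,"dy":-0.188,"dz":0,"rx":0,"ry":0,"rz":0},{"dx":-0.21,"dy":-0.188,"dz":0,"rx":0,"ry":0,"rz":0},{"dx":-0.21,"dy":-0.188,"dz":0,"rx":0,"ry":0,"rz":0}]' 0.12 && python3 -m inch '[{"dx":-0.21,"dy":-0.188,"dz":0,"rx":0,"ry":0,"rz":0},{"dx":-0.21,"dy":-0.188,"dz":0,"rx":0,"ry":0,"rz":0},{"dx":-0.21,"dy":-0.188,"dz":0,"rx":0,"ry":0,"rz":0},{"dx":-0.21,"dy":-0.188,"dz":0,"rx":0,"ry":0,"rz":0},{"dx":-0.21,"dy":-0.188,"dz":0,"rx":0,"ry":0,"rz":0}]'
python3 -c "
from h import *
todo(.5307,-.0672,.2,76)"
```

```text
time: 1.3
tool_pos: [0.3603, 0.3498, 0.2314]
tool_rot: [0.0, 0.227, 0.974, -0.0]
contact_force: [0.1, 0.5, -1.1]
gripper_width: 0.558
grasp_force: 0.0
time: 1.8
tool_pos: [0.4451, 0.1406, 0.2317]
tool_rot: [0.001, 0.227, 0.974, -0.0]
contact_force: [0.4, 0.9, 0.1]
gripper_width: 0.563
grasp_force: 0.0
t 1.8 pos [0.4451 0.1406 0.2317] d [-0.2107 -0.1856  0.0399] r [-0.0002  0.0009 -0.1424] F [0.4 0.9 0.1] w 0.563
```

```bash
python3 -m inch '[{"dx":-0.211,"dy":-0.186,"dz":0.02,"rx":0,"ry":0,"rz":-0.142},{"dx":-0.211,"dy":-0.186,"dz":0.02,"rx":0,"ry":0,"rz":-0.142},{"dx":-0.211,"dy":-0.186,"dz":0.02,"rx":0,"ry":0,"rz":-0.142},{"dx":-0.211,"dy":-0.186,"dz":0.02,"rx":0,"ry":0,"rz":-0.142},{"dx":-0.211,"dy":-0.186,"dz":0.02,"rx":0,"ry":0,"rz":-0.142}]' && python3 -m inch '[{"dx":0,"dy":0,"dz":0,"rx":0,"ry":0,"rz":0},{"dx":0,"dy":0,"dz":0,"rx":0,"ry":0,"rz":0}]'
python3 - <<'E'
from h import *
todo(.5307,-.0672,.2,76)
W=optics.camera_info('wrist');im=optics.grab_frame('wrist')
np.savez('w1.npz',im=im,**{k:np.array(v) for k,v in W.items()})
for n,z in [('key_top',.04),('tray_front',.033),('cover_top',.07),('feeder',.012),('truffle_center',.034)]:
    for r in nets.boxes_of('wrist',n)[:2]: print(n,round(r['confidence'],2),np.round(r['bbox']),ray(W,*r['bbox'][:2],z).round(4))
yw=np.radians(-14);C=np.array([.577,-.088,0]);M=np.array([[np.cos(yw),-np.sin(yw),0],[np.sin(yw),np.cos(yw),0],[0,0,1]])
for p in [(-65,23,40),(-65,57,40),(-35,57,40),(-35,23,40)]: 
    print(proj(W,C+M@np.array(p)/1e3))
cv2.imwrite('pics/w1.png',im[:,:,::-1])
E
```

```text
time: 2.3
tool_pos: [0.5311, -0.0673, 0.2152]
tool_rot: [0.0, 0.122, 0.993, -0.0]
contact_force: [0.1, 0.8, -0.6]
gripper_width: 0.562
grasp_force: 0.0
time: 2.5
tool_pos: [0.5304, -0.0645, 0.2151]
tool_rot: [-0.0, 0.121, 0.993, 0.0]
contact_force: [0.6, -0.6, 0.2]
gripper_width: 0.558
grasp_force: 0.0
t 2.5 pos [ 0.5304 -0.0645  0.2151] d [-0.0012 -0.0032  0.0189] r [ 0.0003 -0.0005  0.0007] F [ 0.6 -0.6  0.2] w 0.558
key_top 0.87 [337. 235.  67. 104.] [ 0.5557 -0.0611  0.04  ]
tray_front 0.72 [274. 288.  73.  31.] [ 0.5904 -0.1233  0.033 ]
tray_front 0.39 [340. 234.  69.  96.] [ 0.5577 -0.0591  0.033 ]
cover_top 0.63 [302. 265. 163. 293.] [ 0.5622 -0.0898  0.07  ]
feeder 0.6 [301. 264. 158. 290.] [ 0.5829 -0.099   0.012 ]
[np.float64(340.72166745392985), np.float64(187.05204985629314)]
[np.float64(385.832328980094), np.float64(187.16455934909263)]
[np.float64(383.9696134484076), np.float64(225.33640654358717)]
[np.float64(340.1250980057571), np.float64(225.23002368892458)]
```

View pics/w1.png

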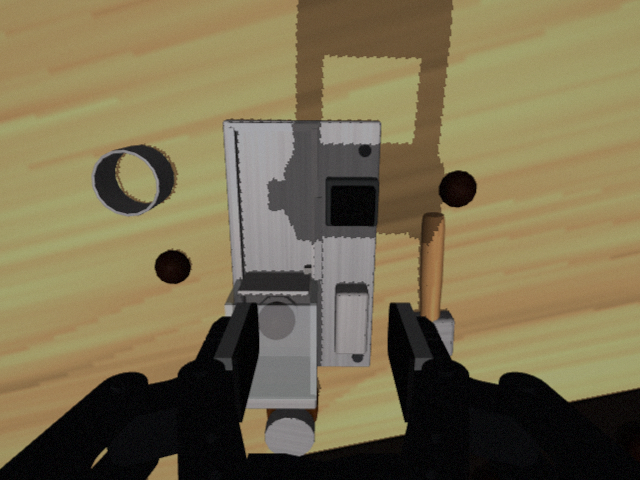

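The wrist view shows the key top at columns 331–376, rows 186–227. The tray front plate is at about (275,285), and the base's -x edge runs from (223,121) to (380,122). I'll fit the pose from these.

Run:
```python
from h import *
from scipy.optimize import least_squares
d=np.load('w1.npz');im=d['im'];W={k:d[k] for k in d.files if k!='im'}
g=im.max(2);m=(g[175:240,322:386]<28).astype(np.uint8)
n,l,st,ce=cv2.connectedComponentsWithStats(m);i=1+st[1:,4].argmax();print(st[i],ce[i]+[322,175])
r=cv2.minAreaRect(np.argwhere(l==i)[:,::-1].astype(np.float32));print(r)
k=ray(W,*(ce[i]+[322,175]),.04);print('key',k)
obs=[((-112.5,-62.5,12),(223,121.5)),((-112.5,62.5,12),(380.5,121.5)),((112.5,62.5,12),(370,366.5)),((-50,40,40),tuple(ce[i]+[322,175]))]
def P(x,p):
    c,s=np.cos(x[2]),np.sin(x[2]);X=np.array(p)/1e3;return proj(W,[x[0]+c*X[0]-s*X[1],x[1]+s*X[0]+c*X[1],X[2]])
f=lambda x:np.ravel([np.subtract(P(x,a),b) for a,b in obs])
o=least_squares(f,[.577,-.088,-.24]);x=o.x;print(x[:2],np.degrees(x[2]),o.fun.round(1))
def F(px,py): c,s=np.cos(x[2]),np.sin(x[2]);return x[0]+c*px-s*py,x[1]+s*px+c*py
print('key',F(-.05,.04));t=F(-.05,.009);print('target',t);todo(*t,.06,90+np.degrees(x[2]))
# finger tips: where tips would be in picture for TCP +-31mm
s=state();q=s['tool_rot'];T=Ro.from_quat(np.r_[q[1:],q[0]]).as_matrix()
for y in (-.031,.031):
  for xx in (-.011,.011): print(np.round(proj(W,s['tool_pos']+T@[xx,y,-.006])))
```

```text
[   8   10   46   41 1795] [352.49526462 205.25069638]
((30.499996185302734, 29.999996185302734), (44.99999237060547, 39.99999237060547), -0.0)
key [ 0.53536955 -0.04442402  0.04      ]
[ 0.57569878 -0.09534028] -14.006051949922345 [-1.6 -1.2  0.8 -0.8  0.6  0.6  0.4  1.9]
key (np.float64(0.5368662444668316), np.float64(-0.044428252256788855))
target (np.float64(0.529363488589331), np.float64(-0.07450662744965175))
t 2.8 pos [ 0.5304 -0.0631  0.2156] d [-0.002  -0.0141  0.1945] r [0.0001 0.0004 0.0029] F [ 0.6  0.6 -0.1] w 0.557
[247. 352.]
[244. 298.]
[416. 352.]
[420. 298.]
```

```bash
python3 -m inch '[{"dx":-0.002,"dy":-0.01,"dz":0.06,"rx":0,"ry":0,"rz":0.002},{"dx":-0.002,"dy":-0.01,"dz":0.12,"rx":0,"ry":0,"rz":0.002},{"dx":-0.002,"dy":-0.01,"dz":0.17,"rx":0,"ry":0,"rz":0.002},{"dx":-0.002,"dy":-0.01,"dz":0.17,"rx":0,"ry":0,"rz":0.002},{"dx":-0.002,"dy":-0.01,"dz":0.17,"rx":0,"ry":0,"rz":0.002}]'
python3 - <<'E'
from h import *
todo(.5294,-.0745,.06,76)
im=optics.grab_frame('wrist');b=optics.grab_frame('side')[190:270,270:390]
cv2.imwrite('pics/w2.png',np.hstack([im[:,:,::-1],np.zeros((480,0,3),np.uint8)]))
cv2.imwrite('pics/s2.png',cv2.resize(b[:,:,::-1],(600,400),interpolation=cv2.INTER_CUBIC))
E
```

```text
time: 3.3
tool_pos: [0.5301, -0.0719, 0.0797]
tool_rot: [-0.0, 0.122, 0.993, 0.0]
contact_force: [1.1, -0.1, 1.1]
gripper_width: 0.559
grasp_force: 0.0
t 3.3 pos [ 0.5301 -0.0719  0.0797] d [ 0.     -0.0034  0.0246] r [ 0.0001 -0.0005  0.0002] F [ 1.1 -0.1  1.1] w 0.559
```

View pics/w2.png

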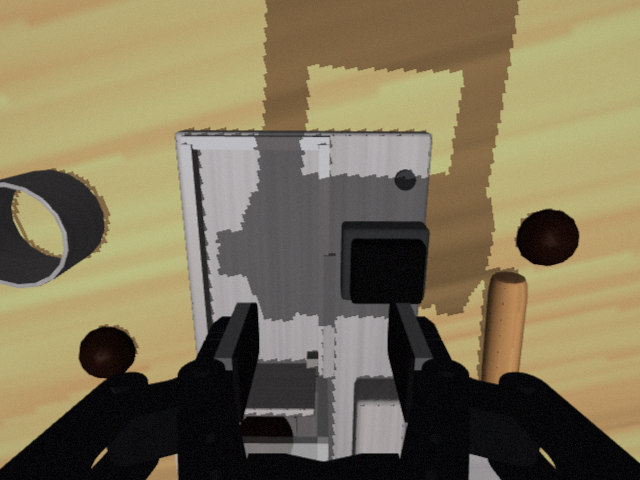

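View pics/s2.png

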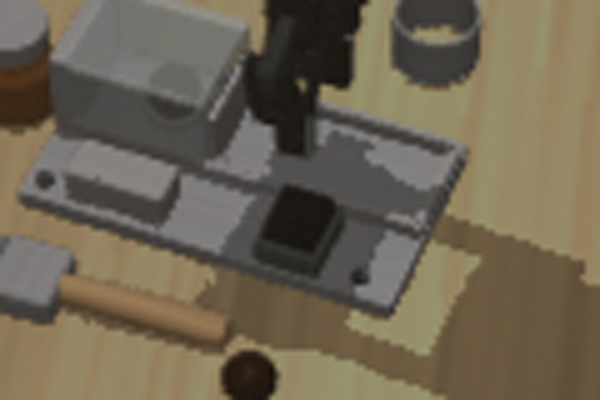

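Both views show the finger gap at the right spacing, the +y finger over the key and the -y finger over the runway. The key spans columns 350–425 and the finger tip columns 390–412. I'm descending now.

```bash
python3 -m inch '[{"dx":0,"dy":0,"dz":0.02,"rx":0,"ry":0,"rz":0},{"dx":0,"dy":0,"dz":0.035,"rx":0,"ry":0,"rz":0},{"dx":0,"dy":0,"dz":0.045,"rx":0,"ry":0,"rz":0},{"dx":0,"dy":0,"dz":0.045,"rx":0,"ry":0,"rz":0},{"dx":0,"dy":0,"dz":0.045,"rx":0,"ry":0,"rz":0}]'
python3 -m inch '[{"dx":0,"dy":0,"dz":0.005,"rx":0,"ry":0,"rz":0},{"dx":0,"dy":0,"dz":0.005,"rx":0,"ry":0,"rz":0},{"dx":0,"dy":0,"dz":0.005,"rx":0,"ry":0,"rz":0}]'
python3 -m inch '[{"dx":0,"dy":0,"dz":0.005,"rx":0,"ry":0,"rz":0},{"dx":0,"dy":0,"dz":0.005,"rx":0,"ry":0,"rz":0},{"dx":0,"dy":0,"dz":0.005,"rx":0,"ry":0,"rz":0}]'
```

```text
time: 3.9
tool_pos: [0.5305, -0.0724, 0.0437]
tool_rot: [0.0, 0.122, 0.993, -0.0]
contact_force: [0.2, -0.2, 0.6]
gripper_width: 0.559
grasp_force: 0.0
time: 4.2
tool_pos: [0.5302, -0.0724, 0.0394]
tool_rot: [0.0, 0.122, 0.993, -0.0]
contact_force: [1.0, 0.7, 0.6]
gripper_width: 0.557
grasp_force: 0.0
time: 4.5
tool_pos: [0.5308, -0.0725, 0.0357]
tool_rot: [0.001, 0.122, 0.993, -0.0]
contact_force: [1.0, -0.2, 1.8]
gripper_width: 0.561
grasp_force: 0.8
```

```bash
python3 -m inch '[{"dx":0,"dy":0,"dz":0.005,"rx":0,"ry":0,"rz":0},{"dx":0,"dy":0,"dz":0.005,"rx":0,"ry":0,"rz":0},{"dx":0,"dy":0,"dz":0.005,"rx":0,"ry":0,"rz":0}]'
python3 -m inch '[{"dx":0,"dy":0,"dz":0.005,"rx":0,"ry":0,"rz":0},{"dx":0,"dy":0,"dz":0.005,"rx":0,"ry":0,"rz":0},{"dx":0,"dy":0,"dz":0.005,"rx":0,"ry":0,"rz":0}]'
```

```text
time: 4.8
tool_pos: [0.5308, -0.0725, 0.0317]
tool_rot: [0.001, 0.122, 0.993, -0.0]
contact_force: [1.3, -0.4, 3.4]
gripper_width: 0.56
grasp_force: 1.9
time: 5.1
tool_pos: [0.5309, -0.0725, 0.0291]
tool_rot: [0.0, 0.122, 0.993, 0.0]
contact_force: [-3.9, 0.3, 14.0]
gripper_width: 0.558
grasp_force: 7.1
```

```bash
python3 -m inch '[{"dx":0,"dy":0,"dz":0,"rx":0,"ry":0,"rz":0},{"dx":0,"dy":0,"dz":0,"rx":0,"ry":0,"rz":0},{"dx":0,"dy":0,"dz":0,"rx":0,"ry":0,"rz":0},{"dx":0,"dy":0,"dz":0,"rx":0,"ry":0,"rz":0},{"dx":0,"dy":0,"dz":0,"rx":0,"ry":0,"rz":0}]'
python3 -m inch '[{"dx":0,"dy":0,"dz":0,"rx":0,"ry":0,"rz":0},{"dx":0,"dy":0,"dz":0,"rx":0,"ry":0,"rz":0},{"dx":0,"dy":0,"dz":0,"rx":0,"ry":0,"rz":0},{"dx":0,"dy":0,"dz":0,"rx":0,"ry":0,"rz":0},{"dx":0,"dy":0,"dz":0,"rx":0,"ry":0,"rz":0}]'
python3 - <<'E'
from h import *
a=optics.grab_frame('wrist');b=optics.grab_frame('side')[190:270,270:390]
cv2.imwrite('pics/f1.png',np.vstack([cv2.resize(a,(400,300)),cv2.resize(b,(400,267),interpolation=2)])[:,:,::-1])
E
```

```text
time: 5.6
tool_pos: [0.5308, -0.0725, 0.0291]
tool_rot: [0.0, 0.122, 0.993, 0.0]
contact_force: [-3.5, 1.0, 14.6]
gripper_width: 0.562
grasp_force: 7.8
time: 6.1
tool_pos: [0.5308, -0.0725, 0.0292]
tool_rot: [0.0, 0.122, 0.993, 0.0]
contact_force: [-3.5, 0.4, 14.1]
gripper_width: 0.56
grasp_force: 7.8
```

View pics/f1.png

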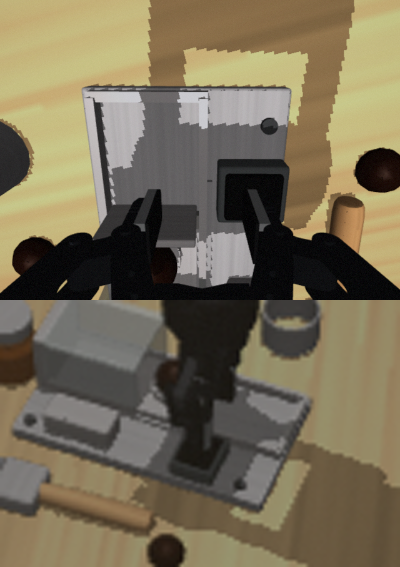

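The key is down under the +y finger, with a steady 14 N at the hard stop. The tray plate (about (150,225) in the top half) rests against the other finger, and the truffle sits behind it in the cup. I'm handing in.

```bash
python3 -c "
from h import *
print(ticket.job_done())"
```

```text
the job is handed in; nothing more can be done
None
```

The job is handed in at about 6 s: one finger holds the key fully down with a steady 14 N, the other holds the tray part-way out, and the last pictures show the truffle still in its cup; no verdict was returned.

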